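Load the specimen carrier and index the slide carriage at its ball detent

TASK

Pick up the specimen carrier, set it down on the carriage of the slideway and push it square and flush into the corner of the two low fences, then let go of it. Then take the black upright lug and slide the carriage along its rail until its notch clicks onto the ball detent, without running it on past the notch, and finish still gripping the lug with the carriage held at the notch and the carrier still flush in its corner. Leave the other things on the bench where they are.

Things in the scene. Friction and masses are not known exactly. Their poses are not given: they have to be found in the camera images.
- carrier: Specimen carrier, loose on the bench at the robot's right, 0.11 to 0.18 kg: aluminium plate 60 x 50 x 12 mm (x, y, z) with two narrow glass windows; in its middle a grey upright grip rib 42 mm long (x), 10 mm thick (y), from 12 to 36 mm above the underside. Origin: centre of the underside; z up. Half round it looks the same; either way counts.
- slideway: Fixed slideway on the bench: aluminium base plate 150 x 300 x 12 mm with two guide strips. Origin on the bench, between the strips at mid length. y runs along the rail, from the carriage's home end (-y) to the far end (+y); x across it, away from the robot; z up.
- carriage: Carriage on the rail: slides along slideway y only, 0 to 100 mm from its home stop (-y end), starts 0 to 8 mm off it; friction about 2 N. Deck 90 (x) by 170 mm (y), top 34 mm above the bench, with two steel fences 8 mm thick and 10 mm high meeting in a corner: one across the home end, one along the +x edge. At home its origin is 45 mm in -y from the slideway's; same axes.
- seat (a point): Point on the deck where the centre of the carrier's underside lies when flush in the corner, rib across the rail (carrier x along seat x, either way round). Axes as the slideway's; moves with the carriage. Inner face of the +x fence is 30 mm off in +x, of the home fence 25 mm off in -y. Beyond the seated carrier the deck is open 22 mm in -x and 80 mm in +y up to the lug.
- lug (a point): Black upright finger lug fixed on the carriage: 14 mm thick along the rail (y), 30 mm wide across it (x), 42 mm high; its top is 76 mm above the bench. Point: centre of its foot, on the deck 34 mm above the bench. It stands 112 mm in +y and 7 mm in -x from the seat. Moves with the carriage.
- notch (a point): Middle of the single notch (8 mm wide) in the steel index bar along the carriage's side nearest the robot (-x). Moves with the carriage.
- ball (a point): Place of the 10 mm spring ball on the small dark plunger block beside the rail, robot side; axes as the slideway's. Clamped elsewhere along the rail each time (45 to 85 mm of travel from home). When the notch meets it along y the ball drops in: it draws the carriage on over the last 3 mm, centres it, then resists leaving with about 8 N. Let go within 2 mm, the carriage centres itself roughly.
- petri_dish: Clear round dish with lid, 90 mm across, 16 mm high, loose; origin centre of the underside. Leave alone.
- dropper_bottle: Small amber dropper bottle with black top, 29 mm across, 78 mm high, loose; origin centre of the underside. Leave alone.
- coverslip_box: Small blue and clear box 30 x 30 x 16 mm, loose; origin centre of the underside. Leave alone.
- sample_cup: Clear cup with a red screw lid, 58 mm across, 68 mm high, loose; origin centre of the underside. Leave alone.
There are look-alikes about, which are no part of the job. There is more than one size of the carrier; the job needs the middle-sized.

How it is judged:
On the way, in this order (a step that is already met when the one before it is completed fails the run):
1. the carrier lies flat and flush in the fence corner of the carriage, let go, before the carriage is slid (x of carrier in the frame of seat between -0.0025 and 0.0025 m and y of carrier in the frame of seat between -0.0025 and 0.0025 m and z of carrier in the frame of seat between -0.003 and 0.003 m and angle between the x axis of carrier and the x axis of seat, either way round below 0.035 rad and contact force between the fingers and carrier below 0.3 N and y of carriage in the frame of slideway below -0.025 m), for 0.2 s.
2. the carriage stands at the ball detent with the lug in the fingers (y of notch in the frame of ball between -0.002 and 0.002 m and contact force between the fingers and carriage_c3 above 2 N), for 0.2 s.
At the end, for the whole second after the job is handed in: The fingers grip the lug (more than 2 N) and hold the carriage still with its notch within 2 mm of the ball along the rail; the carrier is flat on the deck, within 2.5 mm of its place flush against both fences and within 2 degrees of square, not touched by the fingers (all of step 2 and x of carrier in the frame of seat between -0.0025 and 0.0025 m and y of carrier in the frame of seat between -0.0025 and 0.0025 m and z of carrier in the frame of seat between -0.003 and 0.003 m and angle between the x axis of carrier and the x axis of seat, either way round below 0.035 rad and contact force between the fingers and carrier below 0.3 N and linear speed of carriage below 0.005 m/s); the arm keeps its last pose, push and grip.
It fails at once if the carriage is run more than 15 mm past the notch (y of notch in the frame of ball above 0.015 m).
It fails at once if the petri dish is disturbed (moved over 20 mm) (distance of petri_dish from where it was at the start of the episode above 0.02 m).
It fails at once if the dropper bottle is disturbed (moved over 20 mm) (distance of dropper_bottle from where it was at the start of the episode above 0.02 m).
It fails at once if the coverslip box is disturbed (moved over 20 mm) (distance of coverslip_box from where it was at the start of the episode above 0.02 m).
It fails at once if the sample cup is disturbed (moved over 20 mm) (distance of sample_cup from where it was at the start of the episode above 0.02 m).
It also fails if it takes over 58 s, if anything falls off the work surface, if the arm or the gripper's body presses on something with over 40 N, if the wrist force passes 120 N, or if a joint passes its speed limit or range.

ROBOT

A 6-joint arm with a two-finger parallel gripper is mounted at the origin on a cart in front of the work surface, level with it; the furniture and walls round the work are solid. World frame = base frame: x ahead of the robot, y to its left, z up, the work surface at z = 0. Lengths are in m, angles in rad, forces in N, time in s.
With the tool pointing down it reaches from about 0.375 to 0.975 m from the base axis. Payload 3.8 kg.
Tool frame: the origin (TCP) lies midway between the tips of the shut fingers; the grasp point (between the pads) lies 19 mm behind it; z points along the fingers, y is the direction in which the jaws open and shut (so a half turn about z gives the same grasp; the last joint's range is limited). The gripper opens to 88 mm and grips with 3 to 60 N. Pads are 18 mm wide; open, the fingers measure 123 mm over their backs; the gripper's body (75 mm by 187 mm) begins 45 mm behind the grasp point.
Start: joints at [1.19, 0.264, 1.604, -0, 1.274, -0.037], TCP at [0.228, 0.635, 0.239] pointing down, gripper open.
Joint ranges: [-2.63, 2.63], [-0.94, 2.18], [0.31, 2.57], [-1.31, 4.45], [0, 2.66], [-2.55, 2.55]. Speed limits (rad/s): [2.57, 2.57, 3.14, 3.14, 3.14, 3.14].

INTERFACE

Orientations are given as [roll, pitch, yaw] about the fixed x, y, z axes, in that order (R = Rz(yaw) Ry(pitch) Rx(roll)).
In Python, from station import telemetry, vision, arm gives the robot as it stands.
- The arm moves only by the tool servo_tool, never from a script. Its argument "rows" is a list of rows, each an object with "hand": the gripper command: -1 is shut, 1 is fully open, values between are in proportion; "delta_pos": the shift along the tool's x, y, z in m, a list of three; "dr": the turn, a rotation vector about the tool's x, y, z in rad, a list of three. A call has 1 to 12 rows; each row shifts and turns the pose as measured when the row begins, along the tool's axes as they then stand; what a row does not reach is not made up. A row lasts 1/12 s, in which the tool goes at most 41.7 mm and 7.16 degrees, less where a joint would pass 70% of its speed; a pose out of reach is approached as far as the arm can. A call with a gripper value outside its range is refused whole. The fingers move at their own pace and stop on an object; "grip_force" is the grip in N (left out, the last holds). Time passes only in rows, so rows that do not move let the fingers close. It gives the time, the measured TCP pose, the force and the opening at its end, in the units of the state.
- telemetry.sense(): the state, without advancing time (a new reading comes with each control period).
- vision.camera(name): name is "side" or "top" or "wrist"; returns a dict with "frame" (480x640x3 uint8, blue, green, red), "camera_matrix" (3x3 intrinsics, pixels), "R" (3x3) and "t" (3): a world point X has camera coordinates R X + t; the wrist camera has in their place "tool_from_camera" (4x4, takes a point from camera to tool coordinates, whose origin is the TCP and whose axes are the flange's). Camera axes: x right, y down, z forward; pixel columns grow to the right and rows downward; lengths in m; the calibration is good to about 2 mm. The wrist camera is an equidistant fisheye: a pixel r from the principal point sees the ray r / f radians off the axis. A picture is of the moment at which its call begins: read the wrist's pose just before it. There is no depth.
- arm.job_done(): hands the job in, once; it reports no verdict.
The state is a dict: "t": time; "joint_positions": joint angles; "joint_velocities": joint speeds; "joint_torque": joint torques, N m; "tool_pos": TCP position; "orientation": TCP orientation; "contact_force": force on the tool from outside, world axes, zero at the start; "torque": the same for the moment, N m; "gripper_width": finger opening in m.
Only numpy, scipy, OpenCV 4.12 (cv2) and the standard library are available. Lean on these libraries where they do the work, as an engineer would, in place of code of your own. Each camera call takes 0.05 s, during which the arm holds its last target. There are 200 camera calls.

## Working session

There is one attempt and no reset: what is moved stays moved. The work goes in short steps, Python scripts to look and compute and a tool call to move; the robot and the scene stay as the last step left them, time stands still between calls to the robot, and variables do not carry over. Pictures are saved under pics/ and viewed, about 8 in all and at most 12, crops included, and the job is handed in when it is done.

Besides the shell and the picture viewer there is one more tool, called in YAML: its name, and indented under it one key for each argument. servo_tool: Moves the arm, as the interface text tells. Its arguments: {"type":"object","properties":{"rows":{"type":"array"},"grip_force":{"type":"number"}},"required":["rows"]}

```bash
mkdir -p pics; ls; cat > h.py <<'E'
import numpy as np,cv2
from station import telemetry,vision,arm
def ray_plane(c,u,v,z):
    K,R,t=map(np.array,(c["camera_matrix"],c["R"],c["t"])); o=-R.T@t
    d=R.T@np.linalg.inv(K)@np.array([u,v,1.]); return o+d*(z-o[2])/d[2]
def proj(c,X):
    K,R,t=map(np.array,(c["camera_matrix"],c["R"],c["t"])); p=K@(R@np.array(X)+t); return p[:2]/p[2]
def grab(n):
    c=vision.camera(n); return c
E
python3 - <<'E'
from h import *
import pickle
s=telemetry.sense();print(s)
for n in("top","side"):
    c=grab(n);cv2.imwrite(f"pics/{n}0.png",c["frame"]);pickle.dump(c,open(n+"0.pkl","wb"));print(n,c["camera_matrix"],c["R"],c["t"])
E
```

```text
pics
{'t': 0.0, 'joint_positions': array([ 1.19007679e+00,  2.64728217e-01,  1.60536010e+00, -1.05674253e-05,
        1.27368415e+00, -3.68685422e-02]), 'joint_velocities': array([-0.00045077, -0.00069505,  0.00120776, -0.00245786, -0.00049183,
        0.00035974]), 'joint_torque': array([ 7.96782515e-04, -5.02104235e+01, -3.56877565e+01,  7.31785898e-02,
        2.90922186e-02, -1.36836752e-04]), 'tool_pos': array([0.22727682, 0.63484134, 0.2374123 ]), 'orientation': array([-3.13941395e+00, -7.02573744e-05,  2.79774468e+00]), 'contact_force': array([-0.05410757, -0.4203644 , -0.10936231]), 'torque': array([ 0.02316717, -0.01722097, -0.00953835]), 'gripper_width': 0.08812224934841344}
top [[511.70097466   0.         319.37631625]
 [  0.         511.70097466 235.73153411]
 [  0.           0.           1.        ]] [[-0.0223728  -0.99968246  0.01159459]
 [-0.99641991  0.02135103 -0.08180152]
 [ 0.08152799 -0.01338321 -0.99658119]] [-0.0233281   0.50492808  1.37683235]
side [[520.20063918   0.         318.8915362 ]
 [  0.         520.20063918 230.83610503]
 [  0.           0.           1.        ]] [[-0.04111323 -0.99905422 -0.0141553 ]
 [-0.69125764  0.03867049 -0.72157292]
 [ 0.72143786 -0.01988124 -0.69219373]] [-0.02606757  0.39520364  1.22904748]
```

View pics/top0.png

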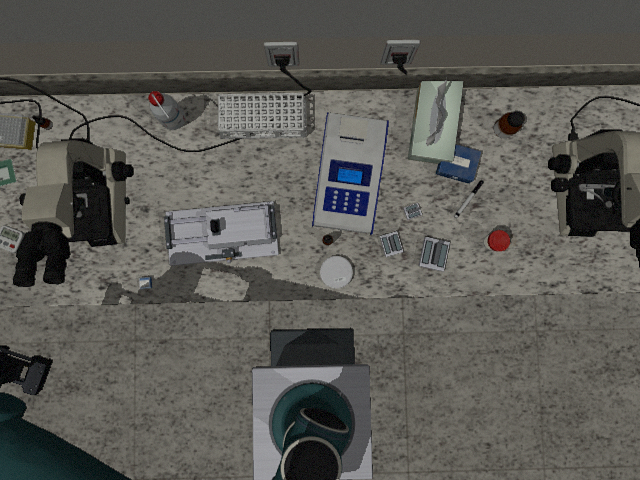

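View pics/side0.png

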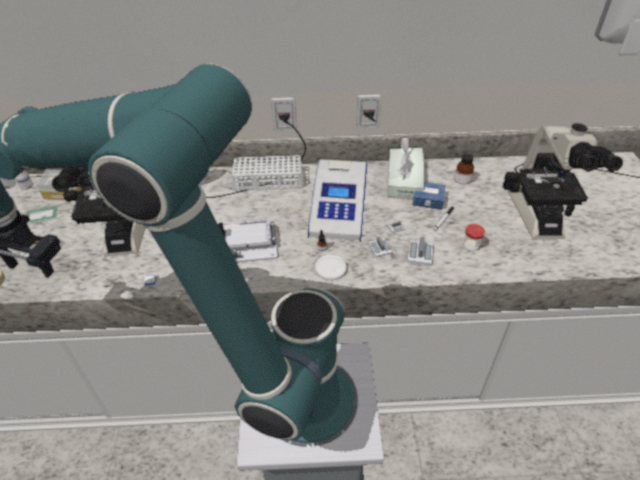

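Candidates for the carrier in the top image are plates with a rib at (413,211) small, (391,243) middle and (435,253) large. I'll check them by size in a close crop, next to the slideway.

```bash
python3 - <<'E'
from h import *
import pickle
c=pickle.load(open("top0.pkl","rb"));f=c["frame"]
a=cv2.resize(f[195:270,370:460],None,fx=4,fy=4,interpolation=cv2.INTER_CUBIC)
b=cv2.resize(f[195:270,155:290],None,fx=5.9,fy=5.9,interpolation=cv2.INTER_CUBIC)
b=b[:, :800]
im=np.zeros((600,800,3),np.uint8)
a=cv2.resize(a,(240,200)); b=cv2.resize(f[198:268,158:288],(740,398),interpolation=cv2.INTER_CUBIC)
im[:200,:240]=a; im[201:599,:740]=b
s=pickle.load(open("side0.pkl","rb"))["frame"][215:270,360:445]; im[:200,300:609]=cv2.resize(s,(309,200),interpolation=cv2.INTER_CUBIC)
cv2.imwrite("pics/crop0.png",im)
g=cv2.cvtColor(f,cv2.COLOR_BGR2GRAY)
hsv=cv2.cvtColor(f,cv2.COLOR_BGR2HSV)
for n,(u,v) in dict(s=(413,211),m=(391,243),l=(435,253),lug=(215,226),ball=(230,253)).items(): print(n,ray_plane(c,u,v,0.012)[:2])
E
```

```text
s [ 0.56807984 -0.29491313]
m [ 0.4807479  -0.23098051]
l [ 0.45060325 -0.35115072]
lug [0.53796995 0.2515205 ]
ball [0.46287016 0.21101617]
```

View pics/crop0.png

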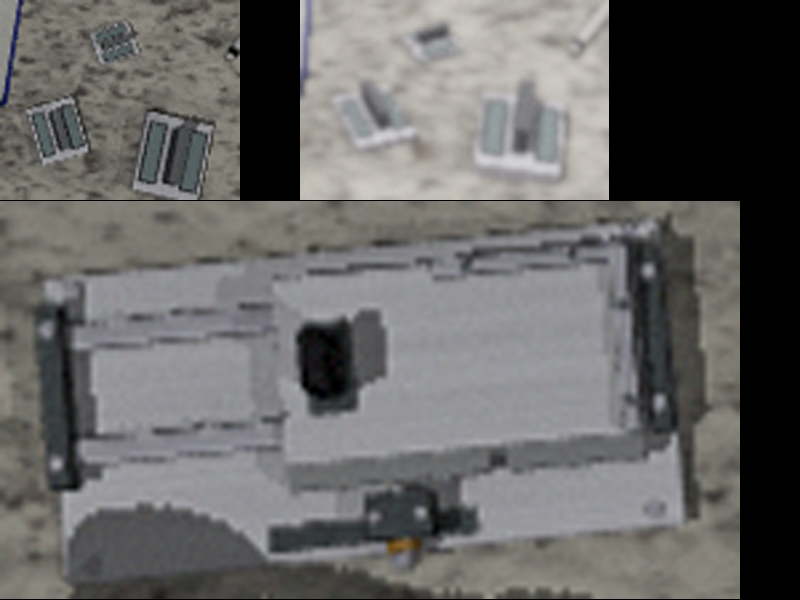

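The crop shows three similar plates: middle-sized at top pixel (392,244) with its rib near image-vertical, small at (413,211) and large at (435,253). The slideway's home end is at image right, the lug at about (215,226), the notch near (245,278 crop-scaled) and the plunger block near (229,253). I'm moving toward the carrier for a wrist look.

servo_tool:
  rows:
    - {"hand":1,"delta_pos":[-0.029,-0.027,0],"dr":[0,0,0]}
    - {"hand":1,"delta_pos":[-0.029,-0.027,0],"dr":[0,0,0]}
    - {"hand":1,"delta_pos":[-0.029,-0.027,0],"dr":[0,0,0]}
    - {"hand":1,"delta_pos":[-0.029,-0.027,0],"dr":[0,0,0]}
    - {"hand":1,"delta_pos":[-0.029,-0.027,0],"dr":[0,0,0]}
    - {"hand":1,"delta_pos":[-0.029,-0.027,0],"dr":[0,0,0]}
    - {"hand":1,"delta_pos":[-0.029,-0.027,0],"dr":[0,0,0]}
    - {"hand":1,"delta_pos":[-0.029,-0.027,0],"dr":[0,0,0]}
    - {"hand":1,"delta_pos":[-0.029,-0.027,0],"dr":[0,0,0]}
    - {"hand":1,"delta_pos":[-0.029,-0.027,0],"dr":[0,0,0]}
    - {"hand":1,"delta_pos":[-0.029,-0.027,0],"dr":[0,0,0]}

```text
t: 1.02
tool_pos: [0.4288, 0.2367, 0.2301]
orientation: [-3.133, -0.005, 2.812]
contact_force: [0.7, 0.3, 0.2]
gripper_width: 0.088
```

```bash
cat >> h.py <<'E'
import pickle
from scipy.spatial.transform import Rotation as Ro
def wrist(n):
    s=telemetry.sense(); c=vision.camera("wrist"); c["s"]=s
    pickle.dump(c,open(n+".pkl","wb")); cv2.imwrite(f"pics/{n}.png",c["frame"]); return c
def wray(c,u,v,z):
    K=np.array(c["camera_matrix"]);x=(u-K[0,2])/K[0,0];y=(v-K[1,2])/K[1,1];r=np.hypot(x,y)
    d=np.array([x/r*np.sin(r),y/r*np.sin(r),np.cos(r)]) if r>0 else np.array([0,0,1.])
    T=np.array(c["tool_from_camera"]);Rw=Ro.from_euler("xyz",c["s"]["orientation"]).as_matrix()
    o=Rw@T[:3,3]+c["s"]["tool_pos"];d=Rw@T[:3,:3]@d; return o+d*(z-o[2])/d[2]
def wproj(c,X):
    T=np.array(c["tool_from_camera"]);Rw=Ro.from_euler("xyz",c["s"]["orientation"]).as_matrix()
    p=Rw.T@(np.array(X)-c["s"]["tool_pos"]);p=T[:3,:3].T@(p-T[:3,3])
    th=np.arctan2(np.hypot(p[0],p[1]),p[2]);K=np.array(c["camera_matrix"]);h=np.hypot(p[0],p[1])
    return np.array([K[0,2]+K[0,0]*th*p[0]/h,K[1,2]+K[1,1]*th*p[1]/h])
E
python3 - <<'E'
from h import *
c=wrist("w1");print(c["camera_matrix"],c["tool_from_camera"],c["s"]["tool_pos"],c["s"]["orientation"],c["s"]["joint_positions"])
E
```

```text
[[371.64829954   0.         318.61077526]
 [  0.         371.64829954 242.51715475]
 [  0.           0.           1.        ]] [[-3.05966537e-04 -9.48009468e-01 -3.18241974e-01  8.20492171e-02]
 [ 9.99999899e-01 -3.94956338e-04  2.15106262e-04  1.30943422e-04]
 [-3.29614458e-04 -3.18241876e-01  9.48009493e-01 -1.45882286e-01]
 [ 0.00000000e+00  0.00000000e+00  0.00000000e+00  1.00000000e+00]] [0.42876369 0.23673871 0.23013633] [-3.13270504 -0.00484694  2.81235363] [ 0.45561677 -0.07863332  1.99259046 -0.00302939  1.23734714 -0.78495664]
```

View pics/w1.png

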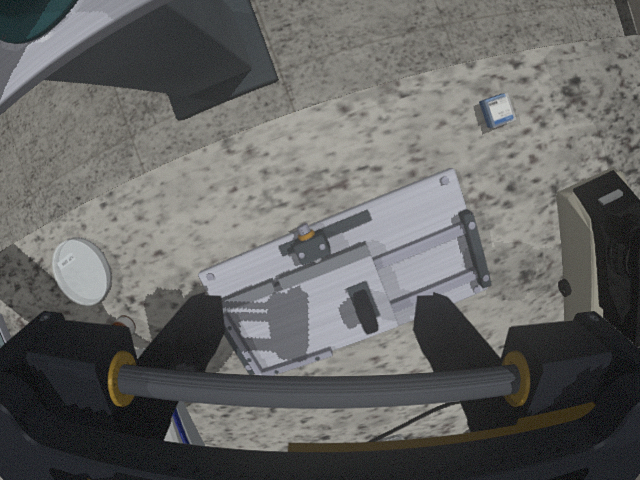

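servo_tool:
  rows:
    - {"hand":1,"delta_pos":[-0.022,-0.033,-0.001],"dr":[0,0,0.12]}
    - {"hand":1,"delta_pos":[-0.019,-0.035,-0.001],"dr":[0,0,0.12]}
    - {"hand":1,"delta_pos":[-0.015,-0.037,-0.001],"dr":[0,0,0.12]}
    - {"hand":1,"delta_pos":[-0.01,-0.039,-0.001],"dr":[0,0,0.12]}
    - {"hand":1,"delta_pos":[-0.006,-0.04,-0.001],"dr":[0,0,0.12]}
    - {"hand":1,"delta_pos":[-0.001,-0.04,0],"dr":[0,0,0.12]}
    - {"hand":1,"delta_pos":[0.004,-0.04,0],"dr":[0,0,0.12]}
    - {"hand":1,"delta_pos":[0.009,-0.039,0],"dr":[0,0,0.12]}
    - {"hand":1,"delta_pos":[0.013,-0.037,0],"dr":[0,0,0.12]}
    - {"hand":1,"delta_pos":[0.018,-0.035,0],"dr":[0,0,0.12]}
    - {"hand":1,"delta_pos":[0,0,0],"dr":[0,0,0.12]}
    - {"hand":1,"delta_pos":[0,0,0],"dr":[0,0,0.12]}

```text
t: 2.07
tool_pos: [0.1961, 0.014, 0.2348]
orientation: [3.139, 0.014, 1.311]
contact_force: [-0.1, -0.6, 0.2]
gripper_width: 0.0879
```

servo_tool:
  rows:
    - {"hand":1,"delta_pos":[-0.014,0.033,0],"dr":[0,0,0]}
    - {"hand":1,"delta_pos":[-0.014,0.033,0],"dr":[0,0,0]}
    - {"hand":1,"delta_pos":[-0.014,0.033,0],"dr":[0,0,0]}
    - {"hand":1,"delta_pos":[-0.014,0.033,0],"dr":[0,0,0]}
    - {"hand":1,"delta_pos":[-0.014,0.033,0],"dr":[0,0,0]}
    - {"hand":1,"delta_pos":[-0.014,0.033,0],"dr":[0,0,0]}
    - {"hand":1,"delta_pos":[-0.014,0.033,0],"dr":[0,0,0]}
    - {"hand":1,"delta_pos":[-0.014,0.033,0],"dr":[0,0,0]}
    - {"hand":1,"delta_pos":[-0.014,0.033,0],"dr":[0,0,0]}

```text
t: 2.82
tool_pos: [0.4558, -0.187, 0.2397]
orientation: [3.124, 0.009, 1.312]
contact_force: [0.5, 0.6, 1.7]
gripper_width: 0.0881
```

servo_tool:
  rows:
    - {"hand":1,"delta_pos":[0,0,0],"dr":[0,0,0.12]}
    - {"hand":1,"delta_pos":[0,0,0],"dr":[0,0,0.12]}
    - {"hand":1,"delta_pos":[0,0,0],"dr":[0,0,0.12]}
    - {"hand":1,"delta_pos":[0,0,0],"dr":[0,0,0.12]}
    - {"hand":1,"delta_pos":[0,0,0],"dr":[0,0,0.12]}
    - {"hand":1,"delta_pos":[0,0,0],"dr":[0,0,0.12]}
    - {"hand":1,"delta_pos":[0,0,0],"dr":[0,0,0.12]}
    - {"hand":1,"delta_pos":[0,0,0],"dr":[0,0,0.1]}
    - {"hand":1,"delta_pos":[0,0,0],"dr":[0,0,0]}

```text
t: 3.57
tool_pos: [0.4604, -0.19, 0.2316]
orientation: [3.134, -0.0, 0.33]
contact_force: [0.1, 0.3, 0.2]
gripper_width: 0.0882
```

```bash
python3 - <<'E'
from h import *
c=wrist("w2");s=c["s"];print(s["t"],s["tool_pos"],s["orientation"],s["joint_positions"])
print(wproj(c,[.48,-.231,.012]))
E
```

```text
3.5667 [ 0.46044748 -0.19002407  0.23164974] [ 3.13350920e+00 -1.27688569e-04  3.30249063e-01] [-0.43749386 -0.07339058  1.98487867 -0.00608883  1.22440449  0.8051048 ]
[361.21013261 200.97693357]
```

View pics/w2.png

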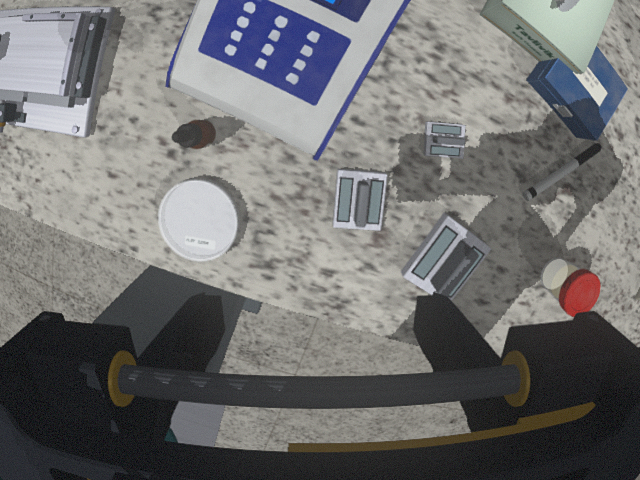

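The wrist view shows the middle carrier at about (360,200), the small one at (445,140) and the large at (446,258). I'll fit its plate outline at z=12 mm.

```bash
cat >> h.py <<'E'
def platefit(c,x0,x1,y0,y1,z,seed,thr=165):
    f=c["frame"];g=f.min(axis=2).astype(np.uint8)
    m=np.zeros_like(g);m[y0:y1,x0:x1]=(g[y0:y1,x0:x1]>thr)*255
    m=cv2.morphologyEx(m,cv2.MORPH_OPEN,np.ones((2,2)))
    cs,_=cv2.findContours(m,cv2.RETR_EXTERNAL,cv2.CHAIN_APPROX_NONE)
    k=max(cs,key=cv2.contourArea)
    P=np.array([wray(c,u,v,z)[:2] for u,v in cv2.convexHull(k)[:,0]])*1000
    return cv2.minAreaRect(P.astype(np.float32)),cv2.boundingRect(k)
E
python3 - <<'E'
from h import *
c=pickle.load(open("w2.pkl","rb"))
for t in(140,155,170,185): print(t,platefit(c,325,397,160,240,.012,None,t))
# windows by colour
f=c["frame"];h=cv2.cvtColor(f,cv2.COLOR_BGR2HSV)
print(f[200,342:385:2].tolist(), f[235,340:380:10].tolist())
for q in[(337,168),(387,172),(384,231),(333,228)]: print(wray(c,*q,.012))
E
```

```text
140 (((474.9288330078125, -227.37013244628906), (75.68922424316406, 61.4542236328125), 18.786399841308594), (326, 167, 62, 74))
155 (((473.8031921386719, -231.75408935546875), (70.5367431640625, 49.7180061340332), 15.033729553222656), (334, 171, 54, 70))
170 (((478.91754150390625, -230.46978759765625), (59.19074249267578, 48.61015319824219), 14.399293899536133), (334, 172, 54, 58))
185 (((452.5880432128906, -224.12112426757812), (11.720500946044922, 21.77318000793457), 19.025606155395508), (335, 218, 22, 12))
[[144, 136, 127], [143, 139, 127], [140, 138, 124], [144, 141, 129], [74, 72, 72], [192, 185, 181], [189, 182, 179], [95, 91, 91], [94, 94, 89], [129, 125, 125], [120, 117, 111], [118, 113, 112], [122, 116, 114], [85, 82, 81], [114, 114, 101], [140, 137, 123], [140, 138, 121], [137, 136, 118], [148, 143, 130], [102, 99, 91], [191, 182, 181], [151, 145, 145]] [[155, 162, 163], [120, 124, 125], [166, 175, 178], [150, 158, 159]]
[ 0.50346783 -0.19667205  0.012     ]
[ 0.51659467 -0.24522109  0.012     ]
[ 0.45812635 -0.26488784  0.012     ]
[ 0.44392407 -0.21350326  0.012     ]
```

servo_tool:
  rows:
    - {"hand":0,"delta_pos":[0,0,0],"dr":[0.008,0,0.079]}
    - {"hand":0,"delta_pos":[0.004,0.022,0.02],"dr":[0,0,0]}
    - {"hand":0,"delta_pos":[0.004,0.022,0.02],"dr":[0,0,0]}
    - {"hand":0,"delta_pos":[0,0,0.035],"dr":[0,0,0]}
    - {"hand":0,"delta_pos":[0,0,0.035],"dr":[0,0,0]}
    - {"hand":0,"delta_pos":[0,0,0.035],"dr":[0,0,0]}
    - {"hand":0,"delta_pos":[0,0,0.015],"dr":[0,0,0]}
    - {"hand":0,"delta_pos":[0,0,0],"dr":[0,0,0]}

```text
t: 4.28
tool_pos: [0.4846, -0.2328, 0.0692]
orientation: [3.135, -0.008, 0.28]
contact_force: [-0.6, -0.0, 0.4]
gripper_width: 0.0442
```

```bash
python3 - <<'E'
from h import *
c=wrist("w3");s=c["s"];print(s["t"],s["tool_pos"],s["orientation"],s["gripper_width"])
cs=[wproj(c,[.4789,-.2305,.012])];print(cs)
u,v=map(int,cs[0])
for t in(150,160,170,180): print(t,platefit(c,max(u-90,0),u+90,max(v-90,0),v+90,.012,None,t))
E
```

```text
4.2833 [ 0.48455818 -0.23283325  0.06922347] [ 3.13535194 -0.00790807  0.27984005] 0.04423354544956347
[array([310.97952964, 275.99997417])]
150 (((459.235595703125, -211.562255859375), (112.27288055419922, 79.87654876708984), 53.67005157470703), (221, 211, 131, 155))
160 (((464.98822021484375, -227.07688903808594), (106.0138931274414, 61.64247512817383), 21.0919246673584), (237, 215, 114, 151))
170 (((424.19818115234375, -235.177734375), (36.21232986450195, 37.582969665527344), 1.094818115234375), (263, 323, 64, 43))
180 (((421.5141296386719, -230.17921447753906), (26.73995590209961, 31.70857810974121), 89.65579223632812), (263, 328, 45, 38))
```

View pics/w3.png

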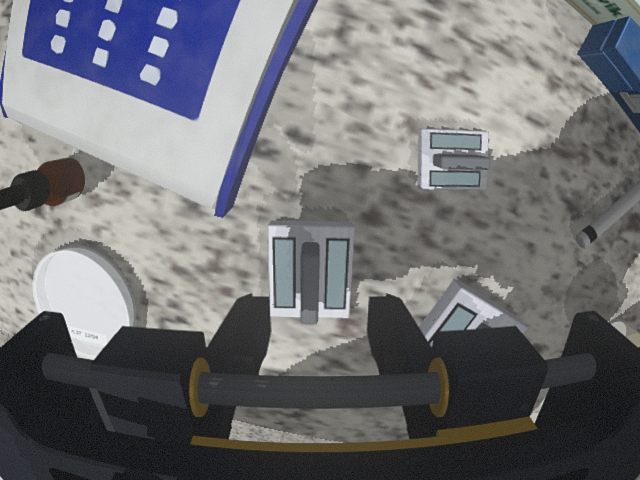

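The wrist view shows the plate with corners (269,221), (354,221), (351,319) and (268,317), the rib centred between the fingers, and clear space around it.

```bash
python3 - <<'E'
from h import *
c=pickle.load(open("w3.pkl","rb"))
P=np.array([wray(c,*q,.012)[:2] for q in[(269.5,222),(354,222),(351,318.5),(269,317)]]);print(P,P.mean(0))
a=(P[0]+P[1]-P[2]-P[3])/2;b=(P[0]+P[3]-P[1]-P[2])/2
print(np.linalg.norm(a),np.degrees(np.arctan2(a[1],a[0])),np.linalg.norm(b),np.degrees(np.arctan2(b[1],b[0]))-90)
# rib top ends
for q in[(310,243),(310,323)]: print(wray(c,*q,.036))
# slide frame from top + wrist1
t=pickle.load(open("top0.pkl","rb"))
def cr(u,v): return 158+u*130/740-.5+.5*130/740, 198+(v-201)*70/398-.4
A=ray_plane(t,*cr(685,522),.012);B=ray_plane(t,*cr(70,585),.012);print("base near corners",A,B,np.linalg.norm(A-B),np.degrees(np.arctan2(B[1]-A[1],B[0]-A[0]))-90)
w=pickle.load(open("w1.pkl","rb"))
for n,q,z in[("near home",(199,272),.012),("near far",(455,169),.012),("far-far",(491,290),.012),("lug top a",(358,281),.076),("notch",(277,284),.03),("block",(313,246),.03)]: print(n,wray(w,*q,z))
E
```

```text
[[ 0.50450206 -0.19875593]
 [ 0.51768208 -0.2450647 ]
 [ 0.45751167 -0.26260108]
 [ 0.44429144 -0.21264029]] [ 0.48099681 -0.2297655 ]
0.062207026699066324 14.628445168692469 0.04991192601531734 15.335367119400942
[ 0.50642527 -0.22263296  0.036     ]
[ 0.46117739 -0.23518747  0.036     ]
base near corners [0.45711623 0.08010393 0.012     ] [0.43332313 0.37483251 0.012     ] 0.29568741278265703 4.615413594236699
near home [0.45518477 0.08612312 0.012     ]
near far [0.43499014 0.3801777  0.012     ]
far-far [0.5850929  0.39440116 0.012     ]
lug top a [0.49055651 0.2513143  0.076     ]
notch [0.48836657 0.16944493 0.03      ]
block [0.46120982 0.21815461 0.03      ]
```

servo_tool:
  rows:
    - {"hand":0,"delta_pos":[-0.003,-0.004,0.008],"dr":[0.006,-0.008,0.018]}
    - {"hand":0,"delta_pos":[0,0,0.02],"dr":[0,0,0]}
    - {"hand":0,"delta_pos":[0,0,0.016],"dr":[0,0,0]}
    - {"hand":0,"delta_pos":[0,0,0.004],"dr":[0,0,0]}
    - {"hand":0,"delta_pos":[0,0,0],"dr":[0,0,0]}
    - {"hand":0,"delta_pos":[0,0,0],"dr":[0,0,0]}
  grip_force: 20

```text
t: 4.83
tool_pos: [0.4862, -0.2318, 0.0281]
orientation: [3.134, -0.008, 0.264]
contact_force: [0.4, 0.5, -0.0]
gripper_width: 0.044
```

servo_tool:
  rows:
    - {"hand":0,"delta_pos":[-0.005,-0.003,0.012],"dr":[0.006,-0.008,0]}
    - {"hand":0,"delta_pos":[-0.002,-0.001,0.002],"dr":[0.006,-0.006,0]}
    - {"hand":0,"delta_pos":[-0.001,0,0.001],"dr":[0.003,-0.003,0]}

```text
t: 5.08
tool_pos: [0.4799, -0.2312, 0.016]
orientation: [-3.138, 0.005, 0.264]
contact_force: [0.2, 0.8, 0.0]
gripper_width: 0.0443
```

servo_tool:
  rows:
    - {"hand":-1,"delta_pos":[0,0,0],"dr":[0,0,0]}
    - {"hand":-1,"delta_pos":[0,0,0],"dr":[0,0,0]}
    - {"hand":-1,"delta_pos":[0,0,0],"dr":[0,0,0]}
    - {"hand":-1,"delta_pos":[0,0,0],"dr":[0,0,0]}
    - {"hand":-1,"delta_pos":[0,0,0],"dr":[0,0,0]}
    - {"hand":-1,"delta_pos":[0,0,0],"dr":[0,0,0]}
  grip_force: 25

```text
t: 5.58
tool_pos: [0.4801, -0.2316, 0.0167]
orientation: [-3.138, 0.005, 0.264]
contact_force: [-0.7, -0.1, -0.3]
gripper_width: 0.0099
```

servo_tool:
  rows:
    - {"hand":-1,"delta_pos":[0,0,-0.01],"dr":[0,0,0]}
    - {"hand":-1,"delta_pos":[0,0,-0.03],"dr":[0,0,0]}
    - {"hand":-1,"delta_pos":[0,0,-0.04],"dr":[0,0,0]}
    - {"hand":-1,"delta_pos":[0,0,-0.04],"dr":[0,0,0]}
    - {"hand":-1,"delta_pos":[0,0,-0.03],"dr":[0,0,0]}

```text
t: 6.0
tool_pos: [0.4729, -0.2276, 0.163]
orientation: [-3.122, 0.022, 0.264]
contact_force: [0.7, 0.2, -1.9]
gripper_width: 0.0096
```

servo_tool:
  rows:
    - {"hand":-1,"delta_pos":[0.014,-0.034,0],"dr":[0,0,0]}
    - {"hand":-1,"delta_pos":[0.014,-0.034,0],"dr":[0,0,0]}
    - {"hand":-1,"delta_pos":[0.014,-0.034,0],"dr":[0,0,0]}
    - {"hand":-1,"delta_pos":[0.014,-0.034,0],"dr":[0,0,0]}
    - {"hand":-1,"delta_pos":[0.014,-0.034,0],"dr":[0,0,0]}
    - {"hand":-1,"delta_pos":[0.014,-0.034,0],"dr":[0,0,0]}
    - {"hand":-1,"delta_pos":[0.014,-0.034,0],"dr":[0,0,0]}
    - {"hand":-1,"delta_pos":[0.014,-0.034,0],"dr":[0,0,0]}
    - {"hand":-1,"delta_pos":[0.014,-0.034,0],"dr":[0,0,0]}
    - {"hand":-1,"delta_pos":[0,0,0],"dr":[0,0,0.09]}
    - {"hand":-1,"delta_pos":[0,0,0],"dr":[0,0,0.09]}
    - {"hand":-1,"delta_pos":[0,0,0],"dr":[0,0,0]}

```text
t: 7.0
tool_pos: [0.5234, 0.1123, 0.1857]
orientation: [-3.138, -0.003, 0.073]
contact_force: [0.5, -0.0, -2.5]
gripper_width: 0.0102
```

```bash
python3 - <<'E'
from h import *
c=wrist("w4");s=c["s"];print(s["t"],s["tool_pos"],s["orientation"],s["joint_positions"],s["gripper_width"])
E
```

```text
7.0 [0.52340737 0.11225802 0.18569825] [-3.13781857e+00 -2.96609076e-03  7.34276889e-02] [0.16251858 0.03819816 1.96289657 0.00385162 1.13721063 1.65826919] 0.010199577254201045
```

View pics/w4.png

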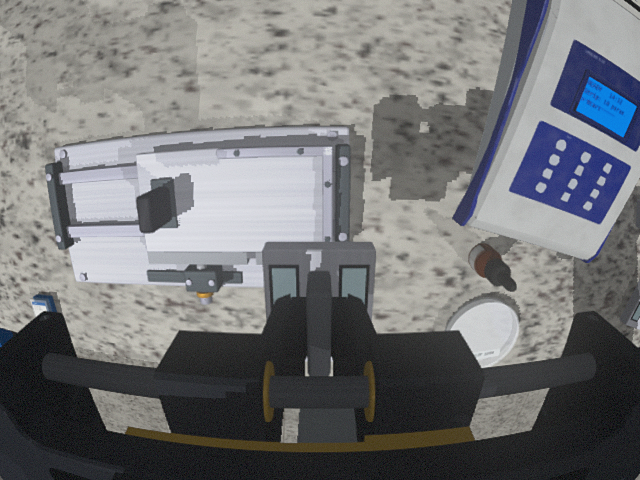

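The wrist view shows the carrier held with its plate at (265-375, 242-), the deck at (137-333, 140-265), the lug at (155,205) and the plunger block at (205,280). I'll enlarge the slideway.

```bash
python3 - <<'E'
from h import *
c=pickle.load(open("w4.pkl","rb"))
cv2.imwrite("pics/crop4.png",cv2.resize(c["frame"][120:305,100:367],(800,554),interpolation=cv2.INTER_CUBIC))
E
```

```text
(no output)
```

View pics/crop4.png

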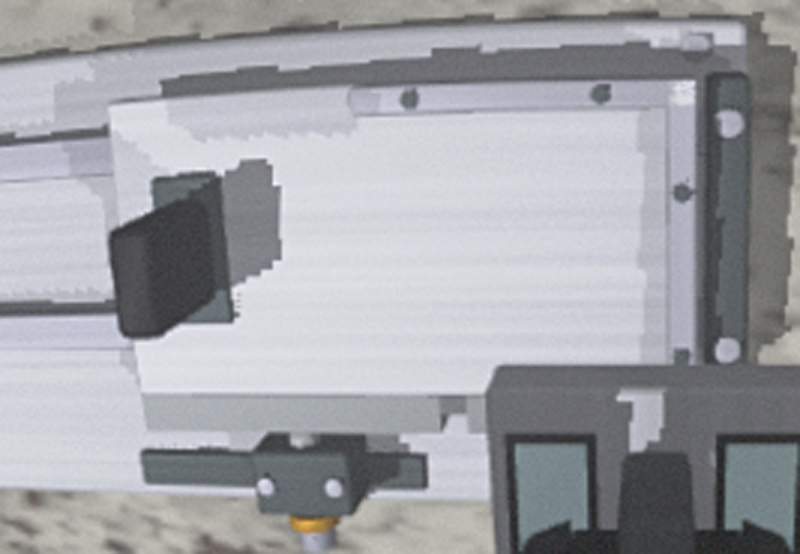

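The crop shows the fence's inner corner at about (667,108) of the crop, the home fence's inner edge running to (667,365), the +x fence's inner edge running left to (355,116), the notch at (455,410) and the ball at (302,438).

```bash
python3 - <<'E'
from h import *
c=pickle.load(open("w4.pkl","rb"))
k=267/800
def p(u,v,z): return wray(c,100+(u+.5)*k-.5,120+(v+.5)*k-.5,z)
pts=dict(corner=(667,108,.044),fx_end=(355,116,.044),home_end=(667,362,.044),homebase=(665,362,.034),corner_out=(697,82,.044),deckfl=(110,103,.034),decknl=(143,393,.034),deck_near_r=(485,393,.034),lugfoot_r_far=(219,173,.034),lugfoot_r_near=(233,321,.034),lugtop_l=(111,233,.076),lugtop_ln=(124,336,.076),lugtop_r=(203,198,.076),notchL=(443,397,.034),notchR=(467,397,.034),notchm=(455,415,.03),ball=(302,438,.028),blockL=(258,440,.03),blockR=(368,440,.03))
W={n:p(*q) for n,q in pts.items()}
for n,v in W.items(): print(n,(v[:2]*1000).round(1))
def ang(a,b): d=W[b]-W[a]; return np.degrees(np.arctan2(d[1],d[0]))
print("y dir",ang("corner","fx_end")-90,"x dir",ang("home_end","corner"),"deck near edge",ang("deck_near_r","decknl")-90,"deck left",ang("decknl","deckfl"))
# carrier in hand corners (top plate z = tcpz-.0167+.012)
s=c["s"];print(wray(c,265,243,s["tool_pos"][2]-.0047),wray(c,374,243,s["tool_pos"][2]-.0047))
E
```

```text
corner [581.8 114.1]
fx_end [575.3 196.1]
home_end [513.2 108.9]
homebase [509.9 109.2]
corner_out [589.1 106.9]
deckfl [576.7 274.7]
decknl [488.1 268. ]
deck_near_r [496.7 159.9]
lugfoot_r_far [556.8 239.4]
lugfoot_r_near [513.2 236.1]
lugtop_l [547.7 253.3]
lugtop_ln [520.4 251.2]
lugtop_r [557.6 226.7]
notchL [494.6 172.2]
notchR [495.1 165.1]
notchm [487.7 169.3]
ball [475.4 217.6]
blockL [474.3 231.4]
blockR [477.5 195.9]
y dir 4.530054644495351 x dir 4.325692518594172 deck near edge 4.555490449604605 deck left 4.336548416455468
[0.55493364 0.13754998 0.18099825] [0.55843489 0.09069023 0.18099825]
```

servo_tool:
  rows:
    - {"hand":-1,"delta_pos":[0.011,-0.014,0],"dr":[-0.004,-0.003,-0.005]}
    - {"hand":-1,"delta_pos":[0.01,-0.014,0],"dr":[0,0,0]}
    - {"hand":-1,"delta_pos":[0,0,0.025],"dr":[0,0,0]}
    - {"hand":-1,"delta_pos":[0,0,0.03],"dr":[0,0,0]}
    - {"hand":-1,"delta_pos":[0,0,0.03],"dr":[0,0,0]}
    - {"hand":-1,"delta_pos":[0,0,0.025],"dr":[0,0,0]}
    - {"hand":-1,"delta_pos":[0,0,0.005],"dr":[0,0,0]}
    - {"hand":-1,"delta_pos":[0,0,0],"dr":[0,0,0]}

```text
t: 7.72
tool_pos: [0.5484, 0.1418, 0.072]
orientation: [-3.142, -0.009, 0.093]
contact_force: [-0.7, -0.4, -1.8]
gripper_width: 0.0097
```

servo_tool:
  rows:
    - {"hand":-1,"delta_pos":[-0.006,0,0.003],"dr":[0,-0.009,0.015]}
    - {"hand":-1,"delta_pos":[-0.002,0,0.008],"dr":[0,-0.006,0.004]}
    - {"hand":-1,"delta_pos":[-0.001,0,0.003],"dr":[0,-0.003,0]}

```text
t: 7.97
tool_pos: [0.5412, 0.141, 0.0604]
orientation: [-3.141, 0.006, 0.072]
contact_force: [-0.0, -0.0, -2.5]
gripper_width: 0.0097
```

servo_tool:
  rows:
    - {"hand":-1,"delta_pos":[0,0,0.005],"dr":[0,0.005,-0.005]}
    - {"hand":-1,"delta_pos":[0,0,0.004],"dr":[0,0,0]}
    - {"hand":-1,"delta_pos":[0,0,0.002],"dr":[0,0,0]}
    - {"hand":-1,"delta_pos":[0,0,0.002],"dr":[0,0,0]}

```text
t: 8.3
tool_pos: [0.5437, 0.1414, 0.0505]
orientation: [-3.14, -0.004, 0.078]
contact_force: [-7.4, -2.1, 18.7]
gripper_width: 0.0103
```

servo_tool:
  rows:
    - {"hand":-1,"delta_pos":[0.002,0,-0.0005],"dr":[0,0,0]}
    - {"hand":-1,"delta_pos":[0.003,0,0],"dr":[0,0,0]}
    - {"hand":-1,"delta_pos":[0.003,0,0],"dr":[0,0,0]}

```text
t: 8.55
tool_pos: [0.549, 0.1419, 0.0519]
orientation: [-3.141, 0.002, 0.078]
contact_force: [-14.9, -0.6, 7.8]
gripper_width: 0.0096
```

servo_tool:
  rows:
    - {"hand":-1,"delta_pos":[0.001,0.003,0.001],"dr":[0,0,0]}
    - {"hand":-1,"delta_pos":[0.001,0.003,0.001],"dr":[0,0,0]}
    - {"hand":-1,"delta_pos":[0.001,0.003,0.001],"dr":[0,0,0]}

```text
t: 8.8
tool_pos: [0.5493, 0.1383, 0.0507]
orientation: [-3.131, 0.01, 0.075]
contact_force: [-11.0, 12.4, 11.8]
gripper_width: 0.0099
```

servo_tool:
  rows:
    - {"hand":-1,"delta_pos":[0.001,0.004,0],"dr":[-0.008,0.01,0]}
    - {"hand":-1,"delta_pos":[0.001,0.004,0],"dr":[0,0,0]}
    - {"hand":-1,"delta_pos":[0.001,0.004,0],"dr":[0,0,0]}

```text
t: 9.05
tool_pos: [0.5494, 0.1361, 0.0512]
orientation: [-3.123, 0.007, 0.071]
contact_force: [-6.0, 14.8, 2.3]
gripper_width: 0.0098
```

servo_tool:
  rows:
    - {"hand":-1,"delta_pos":[0.002,0.004,0.001],"dr":[-0.02,0.007,-0.005]}
    - {"hand":-1,"delta_pos":[0.002,0.005,0.001],"dr":[-0.01,0.003,-0.005]}
    - {"hand":-1,"delta_pos":[0.002,0.005,0.001],"dr":[-0.005,0,0]}

```text
t: 9.3
tool_pos: [0.5494, 0.1362, 0.0508]
orientation: [-3.135, 0.01, 0.074]
contact_force: [-13.0, 18.0, 11.0]
gripper_width: 0.0097
```

servo_tool:
  rows:
    - {"hand":-1,"delta_pos":[0,0,0],"dr":[0,0,0]}
    - {"hand":-0.6,"delta_pos":[0,0,0],"dr":[0,0,0]}
    - {"hand":-0.6,"delta_pos":[0,0,0],"dr":[0,0,0]}
    - {"hand":-0.6,"delta_pos":[0,0,0],"dr":[0,0,0]}

```text
t: 9.63
tool_pos: [0.5513, 0.1387, 0.0523]
orientation: [-3.134, 0.006, 0.076]
contact_force: [-0.2, -0.4, 0.2]
gripper_width: 0.0173
```

servo_tool:
  rows:
    - {"hand":-0.3,"delta_pos":[0,0,0],"dr":[0,0,0]}
    - {"hand":-0.3,"delta_pos":[0,0,0],"dr":[0,0,0]}
    - {"hand":-0.3,"delta_pos":[0,0,-0.03],"dr":[0,0,0]}
    - {"hand":-0.3,"delta_pos":[0,0,-0.03],"dr":[0,0,0]}
    - {"hand":-0.3,"delta_pos":[-0.025,0,-0.03],"dr":[0,0,0]}
    - {"hand":-0.3,"delta_pos":[-0.025,0,-0.02],"dr":[0,0,0]}
    - {"hand":-0.3,"delta_pos":[0,0,0],"dr":[0,0,0]}

```text
t: 10.22
tool_pos: [0.5019, 0.1307, 0.1638]
orientation: [-3.136, 0.01, 0.072]
contact_force: [0.0, 0.3, -0.3]
gripper_width: 0.0305
```

```bash
python3 - <<'E'
from h import *
c=wrist("w5");s=c["s"];print(s["t"],s["tool_pos"],s["orientation"])
u,v=map(int,wproj(c,[.545,.16,.04]));print(u,v)
x0=max(u-115,0);y0=max(v-90,0);cr=c["frame"][y0:y0+165,x0:x0+220];print(x0,y0,cr.shape)
cv2.imwrite("pics/crop5.png",cv2.resize(cr,None,fx=3.6,fy=3.6,interpolation=cv2.INTER_CUBIC))
E
```

```text
10.2167 [0.50188787 0.13066375 0.16380176] [-3.13631496  0.01006454  0.07199333]
283 173
168 83 (165, 220, 3)
```

View pics/crop5.png

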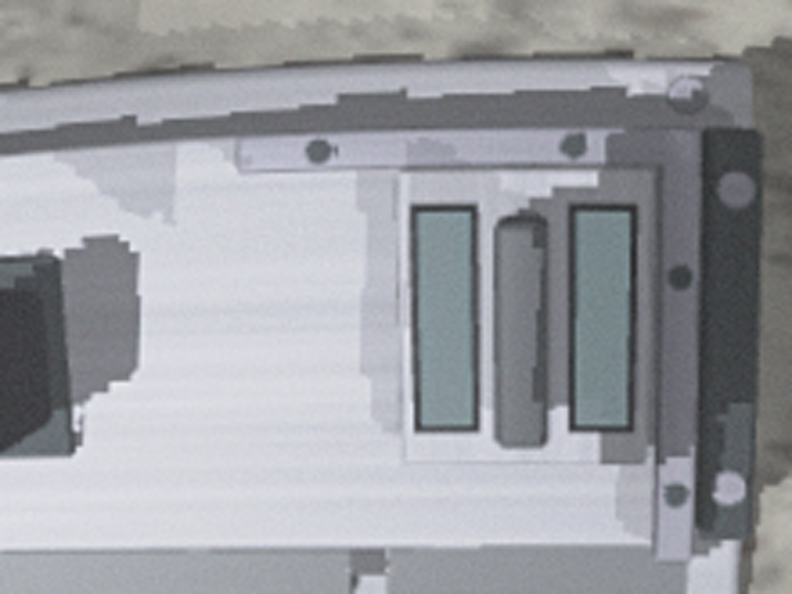

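Viewed 9 so far. The crop shows the carrier in the corner, against the +x fence (edge y≈168) and close to the home fence (x≈657). I'll check the edges numerically for any gap.

```bash
python3 - <<'E'
from h import *
c=pickle.load(open("w5.pkl","rb"));g=c["frame"].mean(2).astype(int)
for v in (135,150,165,180,195,205,208,212,218): print(v,"L",g[v,276:285].tolist(),"R",g[v,340:358].tolist())
for u in (285,300,320,340): print(u,"top",g[124:138,u].tolist(),"bot",g[204:216,u].tolist())
k=1/3.6
def p(u,v,z): return wray(c,168+(u+.5)*k-.5,83+(v+.5)*k-.5,z)
# windows corners on plate top z=.046
Q=[(413,206),(414,430),(635,206),(634,430)]
W=[p(*q,.046)[:2] for q in Q]
print([ (w*1000).round(1) for w in W]); 
for a,b in((1,0),(3,2),(2,0),(3,1)): d=W[b]-W[a];print(np.degrees(np.arctan2(d[1],d[0])))
print("ctr",np.mean(W,0))
F=[p(658,170,.044),p(656,470,.044),p(655,556,.044),p(240,171,.044)]
print([(f[:2]*1000).round(1) for f in F])
for a,b in((1,0),(2,0),(0,3)): d=F[b]-F[a];print("fence",np.degrees(np.arctan2(d[1],d[0])))
E
```

```text
135 L [187, 166, 179, 201, 212, 200, 185, 185, 188] R [126, 130, 127, 122, 124, 125, 125, 120, 124, 106, 85, 82, 98, 106, 109, 109, 109, 111]
150 L [189, 184, 185, 207, 215, 169, 101, 87, 123] R [130, 132, 127, 66, 53, 124, 126, 123, 110, 100, 88, 81, 96, 108, 106, 108, 106, 108]
165 L [192, 186, 155, 194, 197, 192, 118, 76, 124] R [133, 130, 108, 54, 61, 117, 129, 125, 114, 100, 81, 83, 100, 106, 106, 104, 110, 108]
180 L [196, 195, 193, 187, 214, 216, 146, 89, 119] R [133, 130, 92, 57, 76, 118, 128, 116, 116, 97, 83, 89, 102, 103, 103, 106, 109, 108]
195 L [190, 191, 185, 178, 202, 218, 211, 89, 85] R [133, 130, 86, 57, 95, 119, 125, 114, 105, 96, 79, 82, 105, 103, 106, 108, 111, 109]
205 L [210, 210, 213, 201, 197, 215, 211, 211, 213] R [130, 128, 120, 126, 126, 130, 127, 123, 102, 99, 76, 94, 107, 111, 108, 111, 109, 112]
208 L [212, 213, 211, 202, 195, 215, 213, 210, 211] R [127, 126, 126, 126, 125, 125, 125, 139, 162, 149, 79, 93, 107, 109, 106, 102, 106, 109]
212 L [211, 213, 211, 206, 205, 204, 208, 208, 207] R [173, 166, 169, 166, 167, 170, 167, 175, 179, 150, 107, 148, 158,
[... 401 characters left out ...]
14, 209, 211, 209, 212, 211, 190, 205, 206, 203, 202]
320 top [170, 170, 174, 163, 134, 113, 167, 200, 208, 207, 200, 208, 206, 181] bot [154, 174, 194, 208, 203, 205, 208, 187, 200, 203, 204, 200]
340 top [105, 105, 105, 103, 95, 103, 121, 127, 125, 131, 130, 126, 126, 130] bot [130, 130, 126, 129, 127, 129, 124, 119, 173, 181, 180, 181]
[array([570.3, 161.6]), array([525.2, 159. ]), array([573.3, 118.4]), array([528.4, 114.8])]
3.2129524440311004
4.650654609475622
93.96920742503924
94.11856856084509
ctr [0.54932733 0.1384404 ]
[array([580.7, 114.4]), array([519.9, 109.3]), array([501.4, 107.8]), array([575.8, 196.9])]
fence 4.7299662155487345
fence 4.769827891027508
fence 93.42971591382526
```

There's a gap of about 1 to 1.4 mm to the home fence. It's inside tolerance, but I'll go back and nudge the rib with one open finger to close it.

servo_tool:
  rows:
    - {"hand":-0.3,"delta_pos":[0.024,-0.003,0],"dr":[-0.005,0.01,-0.005]}
    - {"hand":-0.3,"delta_pos":[0.022,-0.003,0.02],"dr":[0,0,0]}
    - {"hand":-0.3,"delta_pos":[0,0,0.025],"dr":[0,0,0]}
    - {"hand":-0.3,"delta_pos":[0,0,0.02],"dr":[0,0,0]}
    - {"hand":-0.3,"delta_pos":[0,0,0.005],"dr":[0,0,0]}
    - {"hand":-0.3,"delta_pos":[0,0,0],"dr":[0,0,0]}

```text
t: 10.77
tool_pos: [0.5553, 0.139, 0.0878]
orientation: [3.141, -0.008, 0.075]
contact_force: [-0.5, -0.7, -0.3]
gripper_width: 0.0307
```

servo_tool:
  rows:
    - {"hand":-0.3,"delta_pos":[-0.005,-0.001,0.01],"dr":[0,-0.007,0]}
    - {"hand":-0.3,"delta_pos":[-0.003,-0.001,0.014],"dr":[0,-0.004,0]}
    - {"hand":-0.3,"delta_pos":[-0.002,0,0.008],"dr":[0,-0.002,0]}

```text
t: 11.02
tool_pos: [0.5465, 0.1402, 0.0549]
orientation: [3.141, 0.003, 0.074]
contact_force: [-0.3, -0.5, -0.4]
gripper_width: 0.0308
```

servo_tool:
  rows:
    - {"hand":-0.3,"delta_pos":[0.001,0.005,0.001],"dr":[0,0,0]}
    - {"hand":-0.3,"delta_pos":[0.001,0.004,0.001],"dr":[0,0,0]}
    - {"hand":-0.3,"delta_pos":[0,0.003,0],"dr":[0,0,-0.003]}
    - {"hand":-0.3,"delta_pos":[0,0.002,0],"dr":[0,0,0]}

```text
t: 11.35
tool_pos: [0.5475, 0.1257, 0.0506]
orientation: [-3.141, 0.007, 0.078]
contact_force: [-2.2, 6.8, 2.0]
gripper_width: 0.0311
```

servo_tool:
  rows:
    - {"hand":-0.3,"delta_pos":[0,0.003,-0.0005],"dr":[0,0,0]}
    - {"hand":-0.3,"delta_pos":[0,0.004,-0.0005],"dr":[0,0,0]}
    - {"hand":-0.3,"delta_pos":[0,0.005,0],"dr":[-0.004,0,0]}

```text
t: 11.6
tool_pos: [0.5477, 0.1233, 0.055]
orientation: [-3.126, 0.007, 0.07]
contact_force: [-6.5, 19.4, 7.1]
gripper_width: 0.0309
```

servo_tool:
  rows:
    - {"hand":-0.3,"delta_pos":[0,-0.005,0],"dr":[0,0,0]}
    - {"hand":-0.3,"delta_pos":[0,-0.006,0],"dr":[-0.01,0,0]}
    - {"hand":-0.3,"delta_pos":[0,-0.001,-0.01],"dr":[0,0,0]}
    - {"hand":-0.3,"delta_pos":[0,0,-0.03],"dr":[0,0,0]}
    - {"hand":-0.3,"delta_pos":[-0.02,0,-0.03],"dr":[0,0,0]}
    - {"hand":-0.3,"delta_pos":[-0.025,0,-0.03],"dr":[0,0,0]}
    - {"hand":-0.3,"delta_pos":[0,0,0],"dr":[0,0,0]}

```text
t: 12.18
tool_pos: [0.5035, 0.132, 0.164]
orientation: [-3.138, 0.003, 0.071]
contact_force: [1.4, 0.1, 0.3]
gripper_width: 0.0304
```

```bash
python3 - <<'E'
from h import *
c=wrist("w6");s=c["s"];print(s["t"],s["tool_pos"],s["orientation"])
u,v=map(int,wproj(c,[.53,.18,.04]));print(u,v)
x0=max(u-130,0);y0=max(v-90,0);cr=c["frame"][y0:y0+185,x0:x0+250];print(x0,y0,cr.shape)
cv2.imwrite("pics/crop6.png",cv2.resize(cr,None,fx=3.2,fy=3.2,interpolation=cv2.INTER_CUBIC))
E
```

```text
12.1833 [0.50345034 0.13200599 0.16398066] [-3.13829538e+00  2.91932567e-03  7.07418361e-02]
257 195
127 105 (185, 250, 3)
```

View pics/crop6.png

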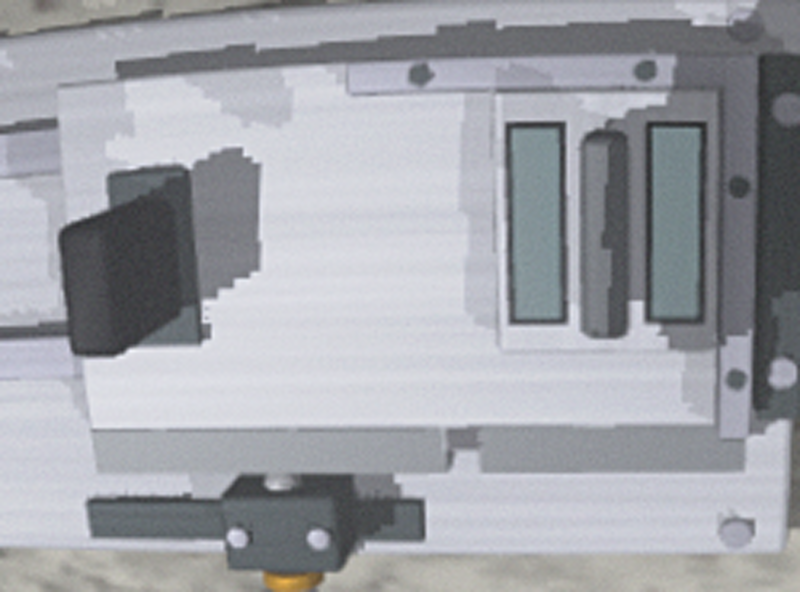

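The crop shows the carrier flush on both fences, with no lit gap at the home fence (x≈718). The lug is at (60-200,165-355), the notch at (447-482,440) and the ball at (280,484). Next come the lug position and the travel.

```bash
python3 - <<'E'
from h import *
c=pickle.load(open("w6.pkl","rb"));k=1/3.2
def p(u,v,z): return (wray(c,127+(u+.5)*k-.5,105+(v+.5)*k-.5,z)*1000).round(1)
for n,q in dict(footRfar=(189,168,.034),footRnear=(202,343,.034),topL=(62,232,.076),topLn=(75,352,.076),topRfar=(182,197,.076),topRnear=(118,352,.076),
 corner=(718,90,.044),carrTL=(498,91,.046),carrBL=(501,349,.046),carrTR=(718,91,.046)).items(): print(n,p(*q)[:2])
yh=np.array([-.0776,.997])
for z in(.034,.03,.025): 
  n=(p(447,437,.034)+p(482,437,.034))/2; b=p(280,482,z); print("notch",n[:2],"ball",b[:2],"travel",(b-n)[:2]@yh)
w=[p(*q,.046)[:2] for q in[(507,124),(511,322),(705,124),(703,322)]];print("carr ctr",np.mean(w,0))
f=p(718,90,.044)[:2];print("seat",f+[-30*.997-25*.0776,-30*.0776+25*.997])
E
```

```text
footRfar [556.4 238.8]
footRnear [512.8 235.8]
topL [547.2 253.1]
topLn [520.7 251.1]
topRfar [555.2 224.8]
topRnear [521.2 240.6]
corner [581.1 114.8]
carrTL [577.6 163. ]
carrBL [518.9 159.4]
carrTR [580.9 114.9]
notch [492.8  168.45] ball [477.3 215.9] travel 48.51045000000002
notch [492.8  168.45] ball [475.7 217. ] travel 49.731310000000015
notch [492.8  168.45] ball [473.7 218.4] travel 51.28231000000002
carr ctr [549.4  137.25]
seat [549.25  137.397]
```

servo_tool:
  rows:
    - {"hand":0,"delta_pos":[0.012,-0.035,0],"dr":[-0.003,0,-0.005]}
    - {"hand":0,"delta_pos":[0.012,-0.036,0],"dr":[0,0,0]}
    - {"hand":0,"delta_pos":[0.012,-0.036,0],"dr":[0,0,0]}
    - {"hand":0,"delta_pos":[0,0,0.02],"dr":[0,0,0]}
    - {"hand":0,"delta_pos":[0,0,0.02],"dr":[0,0,0]}
    - {"hand":0,"delta_pos":[0,0,0.01],"dr":[0,0,0]}
    - {"hand":0,"delta_pos":[0,0,0],"dr":[0,0,0]}

```text
t: 12.82
tool_pos: [0.5389, 0.2443, 0.1122]
orientation: [3.139, -0.008, 0.074]
contact_force: [0.2, -0.9, -0.3]
gripper_width: 0.0442
```

servo_tool:
  rows:
    - {"hand":0,"delta_pos":[-0.004,-0.002,0.012],"dr":[0.002,-0.007,-0.003]}
    - {"hand":0,"delta_pos":[-0.003,0,0.022],"dr":[0,-0.004,0]}
    - {"hand":0,"delta_pos":[-0.001,0,0.018],"dr":[0,0,0]}
    - {"hand":0,"delta_pos":[0,0,0.004],"dr":[0,0,0]}
    - {"hand":0,"delta_pos":[0,0,0],"dr":[0,0,0]}

```text
t: 13.23
tool_pos: [0.531, 0.2436, 0.0532]
orientation: [3.14, 0.004, 0.075]
contact_force: [-0.2, 0.9, -0.1]
gripper_width: 0.0437
```

servo_tool:
  rows:
    - {"hand":0,"delta_pos":[0.002,-0.003,0.007],"dr":[0,0.002,-0.003]}
    - {"hand":0,"delta_pos":[0.001,0,0.002],"dr":[0,0,0]}
    - {"hand":-0.4,"delta_pos":[0,0,0],"dr":[0,0,0]}
    - {"hand":-0.5,"delta_pos":[0,0,0],"dr":[0,0,0]}
    - {"hand":-0.6,"delta_pos":[0,0,0],"dr":[0,0,0]}
    - {"hand":-1,"delta_pos":[0,0,0],"dr":[0,0,0]}
    - {"hand":-1,"delta_pos":[0,0,0],"dr":[0,0,0]}
    - {"hand":-1,"delta_pos":[0,0,0],"dr":[0,0,0]}
  grip_force: 25

```text
t: 13.9
tool_pos: [0.5371, 0.2482, 0.0477]
orientation: [-3.14, -0.004, 0.076]
contact_force: [0.9, 0.4, -4.7]
gripper_width: 0.0143
```

servo_tool:
  rows:
    - {"hand":-1,"delta_pos":[0,-0.002,0],"dr":[0,0,0]}
    - {"hand":-1,"delta_pos":[0,-0.003,0],"dr":[0,0,0]}
    - {"hand":-1,"delta_pos":[0,-0.004,0],"dr":[0,0,0]}
    - {"hand":-1,"delta_pos":[0,-0.004,0],"dr":[0,0,0]}
    - {"hand":-1,"delta_pos":[0,-0.004,0],"dr":[0,0,0]}
    - {"hand":-1,"delta_pos":[0,-0.004,0],"dr":[0,0,0]}
    - {"hand":-1,"delta_pos":[0,-0.004,0],"dr":[0,0,0]}
    - {"hand":-1,"delta_pos":[0,-0.004,0],"dr":[0,0,0]}
    - {"hand":-1,"delta_pos":[0,-0.003,0],"dr":[0,0,0]}
    - {"hand":-1,"delta_pos":[0,-0.002,0],"dr":[0,0,0]}
    - {"hand":-1,"delta_pos":[0,0,0],"dr":[0,0,0]}

```text
t: 14.82
tool_pos: [0.5354, 0.2699, 0.0476]
orientation: [3.122, -0.001, 0.078]
contact_force: [0.6, -0.2, -1.1]
gripper_width: 0.0138
```

servo_tool:
  rows:
    - {"hand":-1,"delta_pos":[0,-0.003,0],"dr":[0.012,0,0]}
    - {"hand":-1,"delta_pos":[0,-0.004,0],"dr":[0.012,0,0]}
    - {"hand":-1,"delta_pos":[0,-0.004,0],"dr":[0.005,0,0]}
    - {"hand":-1,"delta_pos":[0,-0.004,0],"dr":[0.005,0,0]}
    - {"hand":-1,"delta_pos":[0,-0.004,0],"dr":[0.005,0,0]}
    - {"hand":-1,"delta_pos":[0,-0.003,0],"dr":[0.005,0,0]}
    - {"hand":-1,"delta_pos":[0,-0.002,0],"dr":[0.005,0,0]}
    - {"hand":-1,"delta_pos":[0,0,0],"dr":[0,0,0]}

```text
t: 15.48
tool_pos: [0.5341, 0.2856, 0.0477]
orientation: [-3.126, 0.001, 0.083]
contact_force: [-0.1, 2.0, -2.4]
gripper_width: 0.0138
```

```bash
python3 - <<'E'
from h import *
c=wrist("w7");t=grab("top");s=c["s"];print(s["t"],s["tool_pos"],s["orientation"],s["contact_force"])
a=c["frame"][120:330,180:420];a=cv2.resize(a,(480,420),interpolation=cv2.INTER_CUBIC)
b=cv2.resize(t["frame"][200:265,205:260],(320,378),interpolation=cv2.INTER_CUBIC)
im=np.zeros((420,800,3),np.uint8);im[:,:480]=a;im[:378,480:]=b
cv2.imwrite("pics/w7c.png",im)
for n,q in dict(ball=(.4757,.217,.03),notch=(.4928-.0032,.16845+.041,.034)).items(): print(n,wproj(c,q),proj(t,q))
E
```

```text
15.4833 [0.53409939 0.28563482 0.04768365] [-3.12551612e+00  1.32545594e-03  8.30554382e-02] [-0.08304306  2.03810219 -2.42946452]
ball [426.24029243 392.1644164 ] [226.66044024 247.98376525]
notch [445.72737507 378.4925931 ] [229.17595091 242.69169775]
```

View pics/w7c.png

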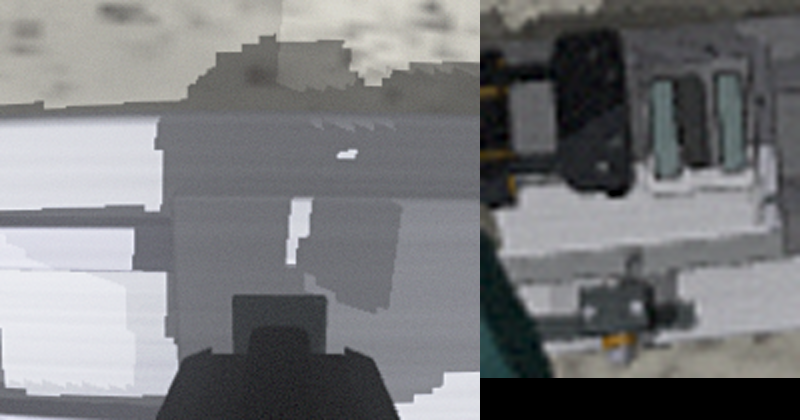

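The top crop shows the notch (632,255) about 15 crop px (about 7 mm) short of the ball (617,280). From here I'll creep and watch the force.

servo_tool:
  rows:
    - {"hand":-1,"delta_pos":[0,-0.002,0],"dr":[-0.008,0,0.005]}
    - {"hand":-1,"delta_pos":[0,-0.002,0],"dr":[-0.004,0,0]}
    - {"hand":-1,"delta_pos":[0,-0.001,0],"dr":[0,0,0]}

```text
t: 15.83
tool_pos: [0.5339, 0.2887, 0.0477]
orientation: [3.14, 0.002, 0.079]
contact_force: [0.9, -4.0, 1.4]
gripper_width: 0.0135
```

servo_tool:
  rows:
    - {"hand":-1,"delta_pos":[0,-0.002,0],"dr":[0,0,0]}
    - {"hand":-1,"delta_pos":[0,-0.002,0],"dr":[0,0,0]}
    - {"hand":-1,"delta_pos":[0,0,0],"dr":[0,0,0]}

```text
t: 16.08
tool_pos: [0.5336, 0.2928, 0.0477]
orientation: [3.14, 0.002, 0.078]
contact_force: [-0.3, 1.7, -2.0]
gripper_width: 0.014
```

servo_tool:
  rows:
    - {"hand":-1,"delta_pos":[0,-0.002,0],"dr":[0,0,0]}
    - {"hand":-1,"delta_pos":[0,0,0],"dr":[0,0,0]}

```text
t: 16.25
tool_pos: [0.5333, 0.296, 0.0477]
orientation: [3.141, 0.001, 0.078]
contact_force: [0.3, 1.8, -0.9]
gripper_width: 0.0141
```

servo_tool:
  rows:
    - {"hand":-1,"delta_pos":[0,-0.002,0],"dr":[0,0,0]}
    - {"hand":-1,"delta_pos":[0,0,0],"dr":[0,0,0]}

```text
t: 16.42
tool_pos: [0.5332, 0.2973, 0.0477]
orientation: [3.139, 0.001, 0.079]
contact_force: [0.4, -1.7, 0.1]
gripper_width: 0.0137
```

servo_tool:
  rows:
    - {"hand":-1,"delta_pos":[0,-0.001,0],"dr":[0,0,0]}
    - {"hand":-1,"delta_pos":[0,0,0],"dr":[0,0,0]}

```text
t: 16.58
tool_pos: [0.5332, 0.2972, 0.0477]
orientation: [3.137, 0.002, 0.08]
contact_force: [-0.3, -1.0, -0.8]
gripper_width: 0.014
```

```bash
python3 - <<'E'
from h import *
import pickle
t0=pickle.load(open("top0.pkl","rb"));t=grab("top");pickle.dump(t,open("top8.pkl","wb"));s=telemetry.sense();print(s["t"],s["tool_pos"],s["contact_force"])
# carriage shift between images: match carriage bar/notch patch (robot-free) top0->top8
def up(f,x0,x1,y0,y1): return cv2.resize(f[y0:y1,x0:x1],None,fx=8,fy=8,interpolation=cv2.INTER_CUBIC)
a=up(t["frame"],205,275,215,262)
cv2.imwrite("pics/t8.png",a)
g=t["frame"].mean(2).astype(int)
for v in range(240,252): print(v,g[v,220:240].tolist())
E
```

```text
16.6333 [0.53315537 0.29723828 0.04763743] [ 1.15542059 -3.51254752  0.20909204]
240 [167, 174, 170, 170, 166, 171, 169, 173, 169, 173, 171, 173, 170, 172, 175, 173, 176, 176, 178, 177]
241 [171, 169, 173, 171, 174, 172, 174, 178, 176, 179, 183, 179, 184, 178, 175, 176, 155, 158, 135, 139]
242 [181, 182, 182, 178, 176, 177, 155, 155, 128, 140, 129, 123, 119, 123, 134, 133, 127, 127, 121, 117]
243 [124, 124, 120, 120, 134, 122, 101, 102, 92, 123, 114, 115, 112, 114, 119, 116, 119, 117, 120, 122]
244 [114, 115, 116, 114, 118, 107, 87, 84, 94, 126, 120, 119, 119, 121, 119, 120, 119, 120, 120, 118]
245 [121, 119, 118, 124, 120, 123, 52, 61, 73, 124, 121, 120, 124, 123, 121, 121, 123, 121, 122, 119]
246 [121, 121, 121, 122, 120, 121, 45, 100, 80, 123, 124, 105, 109, 98, 118, 119, 128, 95, 90, 137]
247 [120, 104, 105, 91, 100, 111, 96, 147, 130, 95, 83, 84, 96, 87, 98, 98, 99, 89, 98, 167]
248 [124, 142, 144, 144, 143, 144, 106, 165, 115, 54, 60, 52, 61, 74, 92, 93, 93, 87, 99, 170]
249 [143, 146, 101, 107, 90, 81, 67, 96, 76, 62, 67, 63, 60, 43, 52, 98, 93, 91, 98, 172]
250 [147, 142, 66, 67, 63, 61, 56, 62, 65, 65, 66, 61, 67, 35, 36, 98, 89, 92, 105, 171]
251 [147, 144, 63, 62, 66, 63, 67, 67, 66, 62, 64, 82, 77, 49, 39, 94, 98, 78, 102, 121]
```

View pics/t8.png

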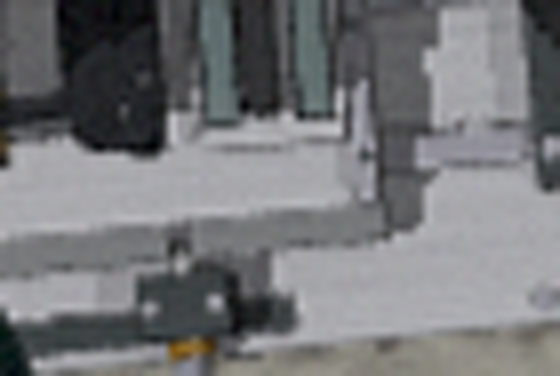

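The view shows the ball sitting in the notch (top column 227 for both), and a 1 mm push no longer moved the carriage. I've used my 12 pictures, so I'll relax the push and check the carrier numerically.

servo_tool:
  rows:
    - {"hand":-1,"delta_pos":[0,0,0],"dr":[0,0,0]}
    - {"hand":-1,"delta_pos":[0,0,0],"dr":[0,0,0]}
    - {"hand":-1,"delta_pos":[0,0,0],"dr":[0,0,0]}

```text
t: 16.88
tool_pos: [0.5332, 0.2972, 0.0477]
orientation: [3.137, 0.002, 0.079]
contact_force: [0.9, -3.7, -0.8]
gripper_width: 0.0138
```

```bash
python3 - <<'E'
from h import *
t=grab("top");s=telemetry.sense();print(s["t"],s["tool_pos"],s["contact_force"],s["gripper_width"])
f=t["frame"].astype(float)
exp=np.array([.54925-.0776*.0495,.1374+.997*.0495,.046]);e=proj(t,exp);print("expected seat px",e,exp)
x,y=map(int,e);roi=f[y-16:y+17,x-16:x+17]
m=((roi[...,1]-roi[...,2])>12).astype(np.uint8)
n,l,st,ce=cv2.connectedComponentsWithStats(m)
W=[]
for i in range(1,n):
    if st[i,4]>15:
        p=ce[i]+[x-16,y-16];w=ray_plane(t,*p,.046);W.append(w);print(st[i],p,w[:2])
        ys,xs=np.where(l==i);q=np.array([ray_plane(t,a+x-16,b+y-16,.046)[:2] for a,b in zip(xs,ys)]);
        ev=np.linalg.svd(q-q.mean(0))[2][0];print("ang",np.degrees(np.arctan(ev[1]/ev[0])))
print("centre",np.mean(W,0))
# same-row edge profile near home fence (right of carrier)
g=f.mean(2).astype(int)
for v in range(218,236,2): print(v,g[v,240:258].tolist())
E
```

```text
16.9333 [0.53317988 0.29724434 0.04766768] [ 0.8126956  -3.45545036 -0.18727256] 0.013639158169274312
expected seat px [236.75270252 221.4557644 ] [0.5454088 0.1867515 0.046    ]
[10 10  4 15 37] [231.81081081 221.67567568] [0.54509466 0.19998774]
ang 5.304221605891449
[22 10  4 11 18] [243.22222222 220.55555556] [0.54747299 0.1694009 ]
ang 3.623043953177413
centre [0.54628382 0.18469432 0.046     ]
218 [97, 44, 108, 109, 101, 59, 80, 53, 54, 58, 76, 88, 99, 96, 94, 94, 96, 92]
220 [94, 65, 106, 104, 103, 73, 59, 73, 90, 84, 84, 77, 92, 93, 93, 91, 93, 91]
222 [94, 56, 108, 105, 99, 102, 58, 85, 82, 82, 87, 70, 94, 94, 93, 96, 90, 103]
224 [84, 58, 94, 104, 107, 101, 42, 86, 72, 79, 84, 68, 95, 96, 96, 96, 94, 96]
226 [81, 74, 68, 109, 105, 107, 69, 168, 89, 141, 151, 62, 93, 96, 94, 96, 96, 92]
228 [94, 95, 60, 117, 111, 106, 87, 186, 67, 151, 142, 72, 87, 95, 94, 93, 93, 92]
230 [174, 176, 159, 158, 160, 167, 158, 166, 73, 161, 146, 103, 75, 80, 81, 80, 81, 76]
232 [171, 154, 146, 119, 120, 122, 127, 121, 103, 161, 148, 136, 62, 88, 78, 82, 82, 139]
234 [163, 165, 167, 173, 167, 166, 170, 142, 150, 140, 64, 93, 68, 85, 87, 84, 88, 150]
```

```bash
python3 -c "
from h import *
print(arm.job_done()); s=telemetry.sense(); print(s['t'],s['tool_pos'],s['gripper_width'])"
```

```text
the job is handed in; nothing more can be done
None
the job is handed in; nothing more can be done
```

I put the middle-sized carrier in the fence corner, let go, then gripped the lug and slid the carriage about 49 mm onto the ball detent. The job was handed in at about 17 s with the lug still gripped at a 25 N setting; no verdict was reported.

**Carrier seating:** My first release left a gap of about 1.4 mm at the home fence. I went back and pushed the rib flush with one finger. The wrist camera then put the carrier within 0.2 mm of the seat, before the slide.

**Detent:** The top view showed the ball in the notch, in the same pixel column. A 1 mm push no longer moved the carriage. The hand was still holding it with about 3.5 N of push.

**Checks that disagreed:**
- After the slide I had used my 12 pictures, so I checked the carrier numerically from the top view only. It came out about 2 mm off my predicted seat, towards the home fence. It can't move past that fence, so I put this down to calibration and travel error.
- The edge profile in the same view showed the plate right up against the fence, and the window angles (3.6° and 5.3°) lay either side of the rail's 4.5°.
- Travel was estimated at about 50 mm from the camera and measured at 49 mm by the arm.

One early move to the carrier went the wrong way, toward the robot base, because of a sign error of mine. I corrected it straight away and saw no sign of contact. I did not re-measure the other objects at the end.

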